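Start the board tester at its switch boxes

ROBOT

A 6-joint arm with a two-finger parallel gripper is mounted at the origin on a cart in front of the work surface, level with it; the furniture and walls round the work are solid. World frame = base frame: x ahead of the robot, y to its left, z up, the work surface at z = 0. Lengths are in m, angles in rad, forces in N, time in s.
With the tool pointing down it reaches from about 0.35 to 0.85 m from the base axis. Payload 8.1 kg.
Tool frame: the origin (TCP) lies on the centre line of the jaws, within the pads' length; the fingertips stand 11 mm ahead of it and the grasp point (between the pads) lies 8 mm behind it (robot.tips_ahead is the distance from the TCP to the fingertips, in m); z points along the fingers, y is the direction in which the jaws open and shut (so a half turn about z gives the same grasp; the last joint's range is limited). The gripper opens to 93 mm and grips with 3 to 60 N. Pads are 15 mm wide; open, the fingers measure 128 mm over their backs; the gripper's body (75 mm by 188 mm) begins 65 mm behind the grasp point.
Start: joints at [1.046, 0.13, 1.488, -0, 1.523, -0.085], TCP at [0.255, 0.543, 0.19] pointing down, gripper open.
Joint ranges: [-2.96, 2.96], [-0.89, 2.26], [0.02, 2.5], [-1.34, 4.48], [0, 2.73], [-2.66, 2.66]. Speed limits (rad/s): [2.39, 2.39, 2.79, 3.14, 3.14, 3.14].

INTERFACE

Orientations are given as a unit quaternion [w, x, y, z].
In Python, from cell import robot gives the robot as it stands. The module is installed in compiled form; this text tells all that it offers.
- The arm moves only by the tool arm_command, never from a script. Its argument "series" is a list of rows, each a list of 3 entries, a list of its own where there are three numbers: the shift along the tool's x, y, z in mm, then the turn, a rotation vector about the tool's x, y, z in rad, then the opening, from 0 (shut) to 1 (fully open). In form: [[[dx, dy, dz], [wx, wy, wz], claw], ...]. A call has exactly 10 rows; each row is the pose to reach, as a shift and turn from the pose measured when the call began, along the tool's axes at that moment; what a row does not reach only later rows make up. A row lasts 1/8 s, in which the tool goes at most 62.5 mm and 10.7 degrees, less where a joint would pass 70% of its speed; a pose out of reach is approached as far as the arm can. A call with a gripper value outside its range is refused whole. The fingers move at their own pace and stop on an object; the grip force is fixed at half the most. Time passes only in rows, so rows that repeat a pose let the fingers close, or fill a call up. It gives the time, the measured TCP pose, the force and the opening at its end, in the units of the state.
- robot.get_obs(): the state, without advancing time (a new reading comes with each control period).
- robot.camera(name): name is "scene" or "top" or "wrist"; returns the picture (420x560x3 uint8, red, green, blue); there is no depth.
- robot.camera_model(name): a dict with "vfov" (degrees; the focal length in pixels is half the picture's height over the tangent of half this angle, whatever the lens; pixels are square), "cx", "cy" (the principal point, pixels), "R" (3x3) and "t" (3): a world point X has camera coordinates R X + t; the wrist camera has in their place "mount" (4x4, takes a point from camera to tool coordinates, whose origin is the TCP and whose axes are the flange's). Camera axes: x right, y down, z forward; pixel columns grow to the right and rows downward; lengths in m; the calibration is good to about 2 mm. A picture is of the moment at which its call begins: read the wrist's pose just before it. camera_model takes no time and is no camera call.
- robot.close_job(): hands the job in, once; it reports no verdict.
The state is a dict: "time_s": time; "q": joint angles; "joint_velocities": joint speeds; "joint_torque": joint torques, N m; "tcp_pos": TCP position; "tool_rot": TCP orientation; "contact_force": force on the tool from outside, world axes, zero at the start; "moment": the same for the moment, N m; "gripper_width": finger opening in m.
Only numpy, scipy, OpenCV 4.12 (cv2) and the standard library are available. Lean on these libraries where they do the work, as an engineer would, in place of code of your own. Each camera call takes 0.05 s, during which the arm holds its last target. There are 200 camera calls.

TASK

Start the board tester from its two switch boxes with the fingertips: first push the raised end of the power box's rocker down until it has tipped fully over, then push the square key on the control box fully in, so that it stays in, and then press the large mushroom button beside it fully down and finish while still holding it down. Do not press the small round button, and do not press anything out of turn. Pick nothing up, and leave the boxes and everything else on the bench standing where they are.

Things in the scene. Friction and masses are not known exactly. Their poses are not given: they have to be found in the camera images.
- power_box: loose grey enclosure of about 1.2 kg on rubber feet, 90 mm (x) by 150 mm (y), top face 44 mm above the bench; origin under its centre at bench level, +z up. Carries one wide rocker in the middle of its top; the rocker's length runs along the box's y, its hinge line along the box's x.
- rocker_raised_end (a point): the place to press on the rocker: on the top face of its raised half, 24 mm to the box's +y side of the hinge line. The rocker is a shallow V paddle, 36 mm wide and 66 mm long, its hinge 54 mm above the bench; the point starts about 64 mm above the bench and ends about 55 mm above it when the rocker has tipped fully over. Two low cheeks (tops 53 mm above the bench) flank the paddle 22 mm either side of its middle. The point moves with the rocker.
- rocker (a joint): rocker angle in rad: about 0 = off (the +y end stands up), 0.40 = tipped fully over (on). It has no spring and stays where it is left; a push of about 3 N at the point above tips it.
- control_box: loose grey enclosure of about 1.4 kg on rubber feet, 90 mm (x) by 200 mm (y), top face 44 mm above the bench; origin under its centre at bench level, +z up. On its top in a row along the box's y: the mushroom button at +65 mm, the square key at 0, the small round button at -65 mm.
- key_top (a point): centre of the top of the square key, 25 x 25 mm, black; 66 mm above the bench when out, 56 mm when fully in; the collar round it is 34 mm square, its top 48 mm above the bench. Moves with the key.
- key (a joint): travel of the square key in m: about 0 = out, 0.010 = fully in (pushed down). No spring: it stays in where it is pushed, pushing it takes about 3 N.
- mushroom_top (a point): centre of the top of the large mushroom-head button, 48 mm across, black; 70 mm above the bench when up, 60 mm when fully down. Moves with the button.
- mushroom (a joint): travel of the mushroom button in m: 0 = up, 0.010 = fully down. A spring returns it; it starts to move at about 1.5 N and is fully down at about 6.5 N.
- small_button_top (a point): centre of the top of the small round button, 18 mm across, black, 56 mm above the bench; not to be pressed.
- small_button (a joint): travel of the small round button in m: 0 = up, 0.004 = down (about 3.5 N).
- paste_jar: bystander: black-lidded jar, 61 mm across, 53 mm high, between the two boxes; origin in its underside
- cutters_a: bystander: side cutters with blue handles, 131 mm long, 11 mm high, lying at the left; origin in its underside
- flux_bottle: bystander: small dropper bottle, 38 mm across, 109 mm high, behind the boxes; origin in its underside
- ipa_pump: bystander: pump bottle, 66 mm across, 128 mm high, behind the boxes; origin in its underside

How it is judged:
On the way, in this order (a step that is already met when the one before it is completed fails the run):
1. the rocker is tipped fully over (value of joint rocker above 0.34 rad), for 0.1 s.
2. the square key is fully in (value of joint rocker above 0.34 rad and value of joint key above 0.008 m), for 0.1 s.
3. the mushroom button is held fully down with the fingers (all of step 2 and value of joint mushroom above 0.008 m and contact force between the fingers and control_box above 1 N), for 0.3 s.
At the end, for the whole second after the job is handed in: rocker past 0.34 rad, square key in by more than 8 mm, mushroom button held down by more than 8 mm with the fingers pressing on it by more than 1 N, small round button up (less than 1.5 mm in); the boxes within 25 mm of where they stood and the other things within 30 mm (all of step 3 and value of joint small_button below 0.0015 m); the arm keeps its last pose, push and grip.
It fails at once if the square key is pushed in before the rocker is over (value of joint key above 0.004 m and not (value of joint rocker above 0.34 rad)).
It fails at once if the mushroom button is pressed before the rocker is over and the key is in (value of joint mushroom above 0.004 m and not (value of joint rocker above 0.34 rad and value of joint key above 0.008 m)).
It fails at once if the small round button is pressed (value of joint small_button above 0.002 m).
It fails at once if a switch box is lifted, tipped, or pushed more than 25 mm (distance of any of power_box, control_box from where it was at the start of the episode above 0.025 m or height (world z) of any of power_box, control_box above 0.008 m or angle between any of power_box, control_box's own z axis and vertical above 0.1 rad).
It fails at once if another thing on the bench is lifted, or moved more than 30 mm (distance of any of paste_jar, cutters_a, flux_bottle, ipa_pump from where it was at the start of the episode above 0.03 m or height (world z) of any of paste_jar, cutters_a, flux_bottle, ipa_pump above 0.015 m).
It also fails if it takes over 35 s, if anything falls off the work surface, if the arm or the gripper's body presses on something with over 40 N, if the wrist force passes 120 N, or if a joint passes its speed limit or range.

## Working session

There is one attempt and no reset: what is moved stays moved. The work goes in short steps, Python scripts to look and compute and a tool call to move; the robot and the scene stay as the last step left them, time stands still between calls to the robot, and variables do not carry over. Pictures are saved under pics/ and viewed, about 8 in all and at most 12, crops included, and the job is handed in when it is done.

Besides the shell and the picture viewer there is one more tool, called after "Call:" as name([rows], argument=value, ...), one row to a line, values as JSON. arm_command: Moves the arm, as the interface text tells. Its arguments: {"type":"object","properties":{"series":{"type":"array","items":{"type":"array"}}},"required":["series"]}

```bash
mkdir -p pics; cat > h.py <<'E'
import numpy as np, cv2
from cell import robot
from scipy.spatial.transform import Rotation as Ro
def snap(n,f,crop=None,s=1):
    o=robot.get_obs(); im=robot.camera(n)[:,:,::-1]
    cv2.imwrite('pics/full_'+f,im)
    if crop: x0,y0,x1,y1=crop; im=im[y0:y1,x0:x1]
    cv2.imwrite('pics/'+f,cv2.resize(im,None,fx=s,fy=s,interpolation=cv2.INTER_CUBIC)); return o
def cam(n,o=None):
    m=robot.camera_model(n); f=210/np.tan(np.radians(m['vfov'])/2)
    if 'mount' in m:
        q=o['tool_rot']; T=np.eye(4); T[:3,:3]=Ro.from_quat([q[1],q[2],q[3],q[0]]).as_matrix(); T[:3,3]=o['tcp_pos']
        W=np.linalg.inv(T@np.array(m['mount'])); R,t=W[:3,:3],W[:3,3]
    else: R,t=np.array(m['R']),np.array(m['t'])
    return f,m['cx'],m['cy'],R,t
def pt(c,u,v,z):
    f,cx,cy,R,t=c; d=R.T@np.array([(u-cx)/f,(v-cy)/f,1]); C=-R.T@t
    return C+d*(z-C[2])/d[2]
def pr(c,X):
    f,cx,cy,R,t=c; p=R@np.array(X)+t; return f*p[0]/p[2]+cx,f*p[1]/p[2]+cy
E
python3 - <<'E'
from h import *
o=snap('top','t1.png',None,1.4); snap('scene','s1.png',None,1.4); print(o); print(robot.tips_ahead)
for n in('top','scene','wrist'):print(robot.camera_model(n))
E
```

```text
{'time_s': 0.0, 'q': array([ 1.04555312e+00,  1.31134136e-01,  1.48929196e+00, -4.18661515e-05,
        1.52298881e+00, -8.54309425e-02]), 'joint_velocities': array([ 0.001157  ,  0.00115791, -0.00079245,  0.00089038,  0.00251805,
       -0.00028402]), 'joint_torque': array([-4.47526509e-04, -5.59806633e+01, -4.91783917e+01,  7.70458952e-02,
        3.45498975e-02, -1.87943865e-04]), 'tcp_pos': array([0.25515927, 0.54235066, 0.18899668]), 'tool_rot': array([-2.53956003e-04,  2.18136931e-01,  9.75917747e-01, -8.75265581e-04]), 'contact_force': array([ 0.40629269, -0.71286703,  0.59376497]), 'moment': array([ 0.07336262, -0.00810501, -0.05212165]), 'gripper_width': 0.09312591647294693}
0.011
{'vfov': 57.86827990212623, 'cx': 278.5592690502187, 'cy': 210.98189664972085, 'R': array([[-0.00446475, -0.99997962,  0.00456384],
       [-0.97862802,  0.00343103, -0.20560988],
       [ 0.20559003, -0.0053843 , -0.97862339]]), 't': array([0.06274874, 0.5932077 , 0.87042878])}
{'vfov': 54.94940763700306, 'cx': 279.61562930572535, 'cy': 204.96185241806637, 'R': array([[ 0.6445093 , -0.76456067, -0.00739939],
       [-0.49985702, -0.41400693, -0.76075043],
       [ 0.57857646,  0.49400936, -0.64900233]]), 't': array([-0.32720924,  0.38401284,  0.72355985])}
{'vfov': 59.66113574576317, 'cx': 277.66188397552156, 'cy': 213.23783073862012, 'mount': array([[-7.00174655e-04, -9.56258666e-01, -2.92521577e-01,
         8.21297669e-02],
       [ 9.99999735e-01, -7.28437850e-04, -1.23049460e-05,
        -4.11920844e-04],
       [-2.01317077e-04, -2.92521508e-01,  9.56258923e-01,
        -1.93972429e-01],
       [ 0.00000000e+00,  0.00000000e+00,  0.00000000e+00,
         1.00000000e+00]])}
```

View pics/t1.png

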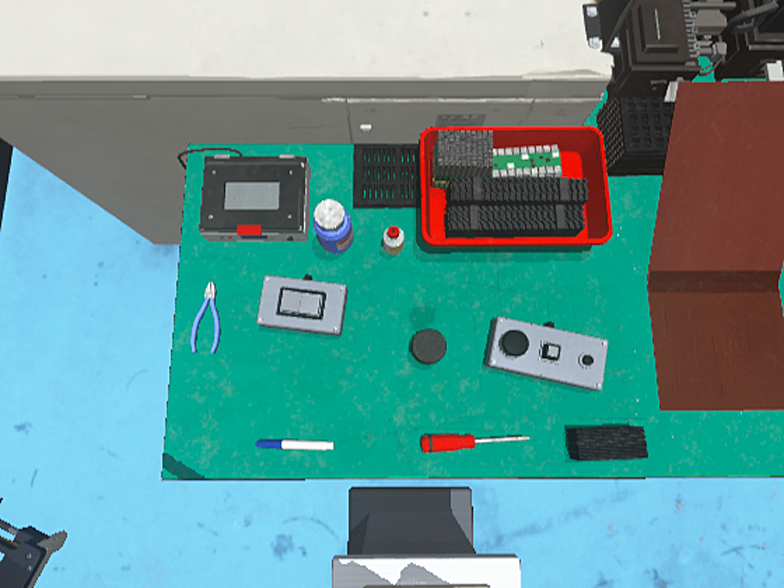

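View pics/s1.png

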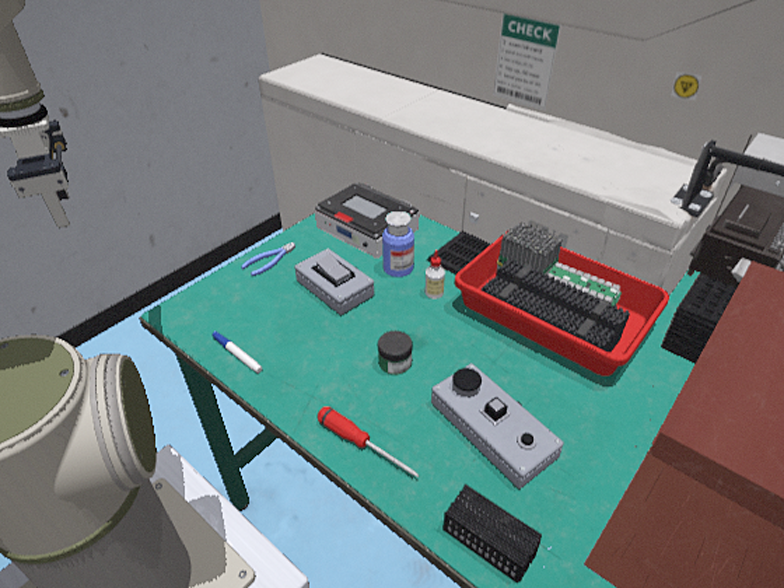

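Top view: power box around (302,305), control box with mushroom (514,343), key (550,351) and small button (587,360). The pictures are scaled 1.4x. I need closer crops, especially to see which end of the rocker is raised.

```bash
python3 - <<'E'
from h import *
a=cv2.imread('pics/full_t1.png'); b=cv2.imread('pics/full_s1.png')
r=lambda i,x,y,w,h,s:cv2.resize(i[y:y+h,x:x+w],None,fx=s,fy=s,interpolation=cv2.INTER_CUBIC)
A=r(a,175,190,80,55,5);B=r(a,340,220,100,62,4);C=r(b,205,170,70,60,5);
cv=np.zeros((600,800,3),np.uint8)
for im,x,y in((A,0,0),(B,400,0),(C,0,290)): cv[y:y+im.shape[0],x:x+im.shape[1]]=im
cv2.imwrite('pics/c1.png',cv)
E
```

```text
(no output)
```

View pics/c1.png

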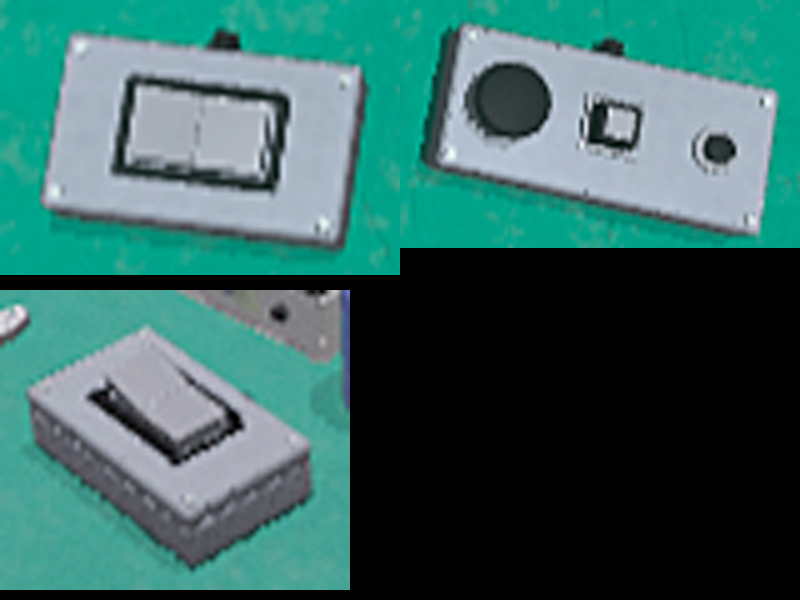

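```bash
python3 - <<'E'
from h import *
c=cam('top')
P=[pt(c,175+u/5,190+v/5,.044) for u,v in((72,35),(365,68),(338,240),(45,208))]
print(np.round(P,4)); ctr=np.mean(P,0); print('pc',ctr)
for i in range(4): print(np.linalg.norm(P[i]-P[i-1]))
d=P[1]-P[0]+P[2]-P[3]; print('yaw of long axis (toward -y)',np.degrees(np.arctan2(d[1],d[0])))
for n,u,v,z in(('mush',512,100,.07),('key',622,122,.066),('small',719,149,.056)):
    print(n,pt(c,340+(u-400)/4,220+v/4,z))
B=[pt(c,340+(u-400)/4,220+v/4,.044) for u,v in((455,24),(778,92),(755,236),(437,165))]
print(np.round(B,4),np.mean(B,0))
print(robot.get_obs()['time_s'])
E
```

```text
[[0.6339 0.2845 0.044 ]
 [0.6163 0.1369 0.044 ]
 [0.5295 0.1491 0.044 ]
 [0.5459 0.294  0.044 ]]
pc [0.58139727 0.21614412 0.044     ]
0.08845971700879607
0.14868636017378883
0.08772826617426403
0.14580795673057373
yaw of long axis (toward -y) -96.63276230111683
mush [ 0.50790901 -0.15279115  0.07      ]
key [ 0.49492626 -0.21891701  0.066     ]
small [ 0.4794519  -0.27948319  0.056     ]
[[ 0.5584 -0.1262  0.044 ]
 [ 0.5153 -0.3232  0.044 ]
 [ 0.4281 -0.3015  0.044 ]
 [ 0.4715 -0.1113  0.044 ]] [ 0.49329814 -0.21553677  0.044     ]
0.1
```

Call:
arm_command([
  [[-50, -18, 0], [0, 0, 0.15], 0],
  [[-100, -36, 0], [0, 0, 0.3], 0],
  [[-150, -54, 0], [0, 0, 0.45], 0],
  [[-200, -72, 0], [0, 0, 0.6], 0],
  [[-250, -90, 0], [0, 0, 0.75], 0],
  [[-300, -108, 0], [0, 0, 0.9], 0],
  [[-350, -126, 0], [0, 0, 1.05], 0],
  [[-400, -144, 0], [0, 0, 1.2], 0],
  [[-434, -156, 0], [0, 0, 1.246], 0],
  [[-434, -156, 0], [0, 0, 1.246], 0],
])

```text
time_s: 1.35
tcp_pos: [0.5825, 0.2141, 0.1884]
tool_rot: [0.0, 0.748, 0.664, -0.001]
contact_force: [1.0, -0.2, 0.1]
gripper_width: 0.001
```

```bash
python3 - <<'E'
from h import *
o=snap('wrist','w1.png',None,1.4); print(o)
E
```

```text
{'time_s': 1.35, 'q': array([ 0.27066348,  0.18924647,  1.42610206, -0.00164129,  1.52863858,
        0.38957321]), 'joint_velocities': array([ 0.05028092, -0.02220691,  0.02261308,  0.02227057,  0.00822451,
        0.00130169]), 'joint_torque': array([-2.03490369e+00, -5.86646891e+01, -5.00414157e+01, -3.46098309e-01,
       -1.87101625e-01, -2.00163131e-02]), 'tcp_pos': array([0.5825386 , 0.21408188, 0.18836899]), 'tool_rot': array([ 2.09922591e-04,  7.47849156e-01,  6.63867106e-01, -1.43578697e-03]), 'contact_force': array([ 0.98677759, -0.1678614 ,  0.0801192 ]), 'moment': array([-0.03602076,  0.07233998, -0.02910591]), 'gripper_width': 0.001046513131750521}
```

View pics/w1.png

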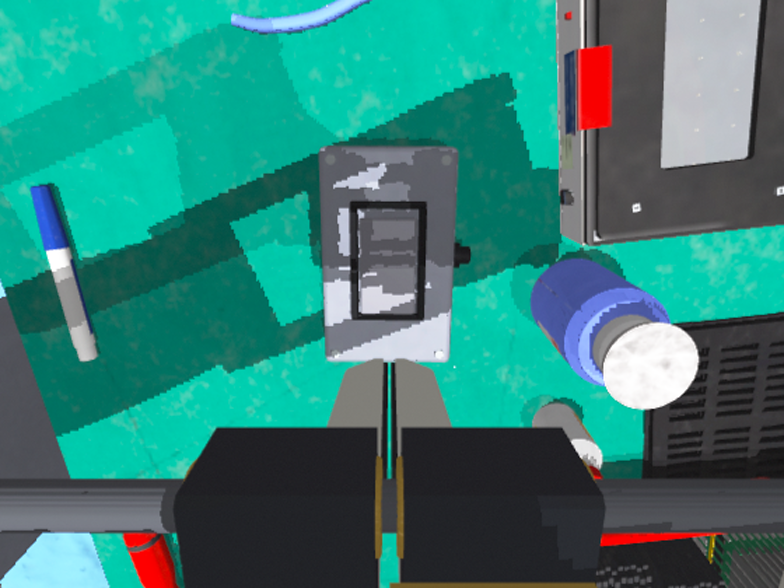

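```bash
python3 - <<'E'
from h import *
o=robot.get_obs(); c=cam('wrist',o)
im=cv2.imread('pics/full_w1.png')
B=[(322,148),(457,148),(450,361),(327,361)]
P=np.array([pt(c,u/1.4,v/1.4,.044) for u,v in B]); print(np.round(P,4),P.mean(0))
ctr=P.mean(0); ay=(P[0]+P[1]-P[2]-P[3]); ay/=np.linalg.norm(ay); ax=np.array([ay[1],-ay[0],0]);print('ay',ay)
S=5;x0,y0=225,95
a=cv2.resize(im[y0:y0+165,x0:x0+110],None,fx=S*.7,fy=S*.7,interpolation=cv2.INTER_CUBIC);S*=.7
outs=[a.copy()]
def draw(cm,img,s,x0,y0,sg,col):
    for w in(-.018,.018):
        L=[ctr*[1,1,0]+ay*sg*d+ax*w+np.array([0,0,z]) for d,z in((.033,.067),(0,.054),(-.033,.055))]
        q=np.array([[(pr(cm,X)[0]-x0)*s,(pr(cm,X)[1]-y0)*s] for X in L],int)
        cv2.polylines(img,[q],False,col,1)
for sg in(1,-1):
    b=a.copy(); draw(c,b,S,x0,y0,sg,(0,0,255)); outs.append(b)
top=np.hstack(outs)[:, :]
sc=cv2.imread('pics/full_s1.png'); cs=cam('scene'); x0,y0=205,170
a=cv2.resize(sc[y0:y0+60,x0:x0+70],None,fx=3.7,fy=3.7,interpolation=cv2.INTER_CUBIC); o2=[a]
for sg in(1,-1):
    b=a.copy(); draw(cs,b,3.7,x0,y0,sg,(0,0,255)); o2.append(b)
o2=np.hstack(o2); top=top[100:480]
W=max(top.shape[1],o2.shape[1]); cv=np.zeros((600,W,3),np.uint8)
cv[:min(top.shape[0],375),:top.shape[1]]=top[:375]; cv[378:378+222,:o2.shape[1]]=o2[:222]
print(cv.shape); cv2.imwrite('pics/c2.png',cv[:,:800])
E
```

```text
[[0.5477 0.2975 0.044 ]
 [0.6326 0.2875 0.044 ]
 [0.6162 0.1418 0.044 ]
 [0.5285 0.152  0.044 ]] [0.58127751 0.21970276 0.044     ]
ay [0.12152434 0.99258845 0.        ]
(600, 1155, 3)
```

View pics/c2.png

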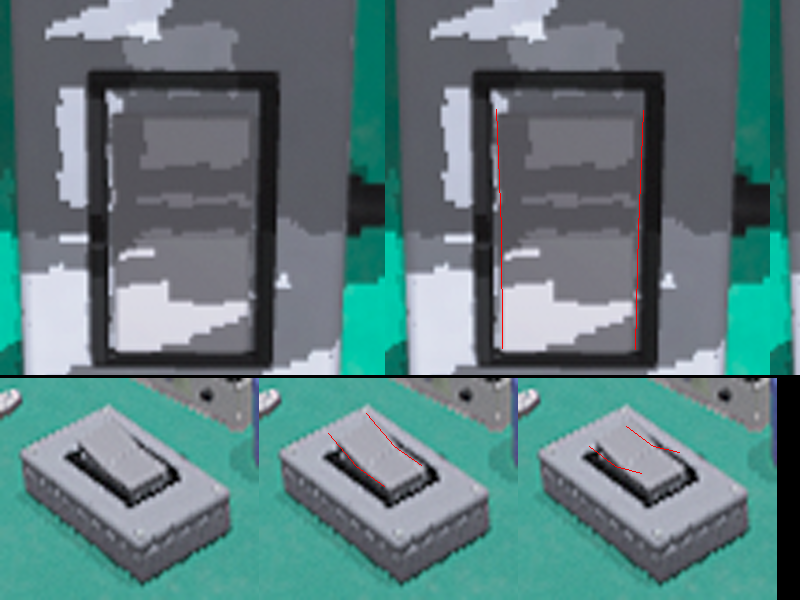

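The scene overlay fits the raised end being at world +y: the paddle silhouette matches the sg=+1 outline, and the box yaw is about -7°. The press point is about (0.584, 0.242).

Call:
arm_command([
  [[28, -1, 20], [0, 0, 0], 0],
  [[28, -1, 50], [0, 0, 0], 0],
  [[28, -1, 80], [0, 0, 0], 0],
  [[28, -1, 100], [0, 0, 0], 0],
  [[28, -1, 106], [0, 0, 0], 0],
  [[28, -1, 109], [0, 0, 0], 0],
  [[28, -1, 112], [0, 0, 0], 0],
  [[28, -1, 115], [0, 0, 0], 0],
  [[28, -1, 118], [0, 0, 0], 0],
  [[28, -1, 120], [0, 0, 0], 0],
])

```text
time_s: 2.65
tcp_pos: [0.5835, 0.2432, 0.0683]
tool_rot: [-0.0, 0.747, 0.665, -0.001]
contact_force: [0.4, 1.2, -0.7]
gripper_width: 0.0005
```

Call:
arm_command([
  [[0, 0, 1], [0, 0, 0], 0],
  [[0, 0, 1.5], [0, 0, 0], 0],
  [[0, 0, 2], [0, 0, 0], 0],
  [[0, 0, 2.5], [0, 0, 0], 0],
  [[0, 0, 3], [0, 0, 0], 0],
  [[0, 0, 3.5], [0, 0, 0], 0],
  [[0, 0, 4], [0, 0, 0], 0],
  [[0, 0, 4.5], [0, 0, 0], 0],
  [[0, 0, 4.5], [0, 0, 0], 0],
  [[0, 0, 4.5], [0, 0, 0], 0],
])

```text
time_s: 3.9
tcp_pos: [0.5835, 0.2432, 0.0638]
tool_rot: [-0.0, 0.747, 0.665, -0.001]
contact_force: [0.2, -0.9, 0.1]
gripper_width: 0.0005
```

No contact force at tip height 0.053, which is unexpected, so I'll lift and look.

Call:
arm_command([
  [[0, 0, -20], [0, 0, 0], 0],
  [[0, 0, -50], [0, 0, 0], 0],
  [[0, 0, -80], [0, 0, 0], 0],
  [[0, 0, -110], [0, 0, 0], 0],
  [[0, 0, -120], [0, 0, 0], 0],
  [[0, 0, -120], [0, 0, 0], 0],
  [[0, 0, -120], [0, 0, 0], 0],
  [[0, 0, -120], [0, 0, 0], 0],
  [[0, 0, -120], [0, 0, 0], 0],
  [[0, 0, -120], [0, 0, 0], 0],
])

```text
time_s: 5.15
tcp_pos: [0.5836, 0.2433, 0.1834]
tool_rot: [-0.0, 0.747, 0.665, -0.002]
contact_force: [-0.5, -0.5, -0.5]
gripper_width: 0.0005
```

```bash
python3 - <<'E'
from h import *
o=snap('wrist','w2.png'); snap('scene','s2.png')
r=lambda i,x,y,w,h,s:cv2.resize(i[y:y+h,x:x+w],None,fx=s,fy=s,interpolation=cv2.INTER_CUBIC)
a=r(cv2.imread('pics/full_w2.png'),210,90,130,190,3); b=r(cv2.imread('pics/full_s2.png'),205,170,70,60,5); d=r(cv2.imread('pics/full_s1.png'),205,170,70,60,5)
cv=np.zeros((600,760,3),np.uint8)
cv[:570,:390]=a; cv[:300,400:750]=b; cv[300:600,400:750]=d
cv2.imwrite('pics/c3.png',cv); print(o['contact_force'],o['tcp_pos'])
E
```

```text
[-0.53637722 -0.51618944 -0.46908034] [0.58363797 0.24332321 0.18337706]
```

View pics/c3.png

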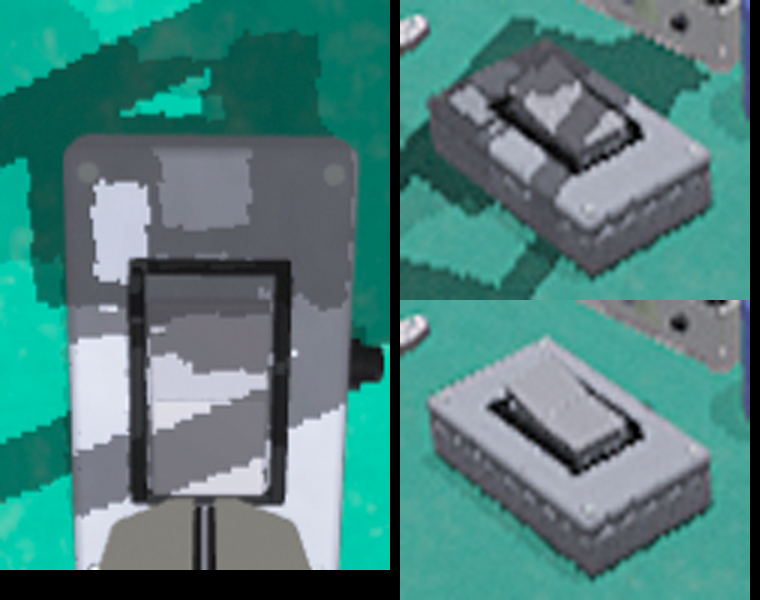

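```bash
python3 - <<'E'
from h import *
o=robot.get_obs(); c2=cam('wrist',o)
o1=dict(tcp_pos=np.array([.5825386,.21408188,.18836899]),tool_rot=[2.1e-4,.747849,.663867,-1.436e-3]); c1=cam('wrist',o1)
ctr=np.array([.5813,.2185,0]); ay=np.array([.118,.993,0]); ax=np.array([.993,-.118,0])
off=((.032,.0675),(0,.054),(-.033,.055)); on=((.033,.055),(0,.054),(-.032,.0675)); 
for n,c in(('w1',c1),('w2',c2),('scene',cam('scene'))):
    for h,L in(('+y up',off),('-y up',on)):
        print(n,h,[[tuple(np.round(pr(c,ctr+ay*d+ax*w+np.array([0,0,z])),1)) for w in(-.018,.018)] for d,z in L])
    print(n,'collar far/near', [tuple(np.round(pr(c,ctr+ay*d+[0,0,.048]),1)) for d in(.036,-.036)])
a=cv2.imread('pics/full_w1.png')[140:240,245:315]; b=cv2.imread('pics/full_w2.png')[170:270,245:315]
z=lambda i,s:cv2.resize(i,None,fx=s,fy=s,interpolation=cv2.INTER_CUBIC)
s=[cv2.imread(f'pics/full_{n}.png')[180:205,220:255] for n in('s1','s2')]
cv=np.zeros((600,800,3),np.uint8)
cv[:400,:280]=z(a,4);cv[:400,290:570]=z(b,4)
cv[400:600,:280]=z(s[0],8);cv[400:600,290:570]=z(s[1],8)
cv2.imwrite('pics/c4.png',cv[:,:570])
E
```

```text
w1 +y up [[(np.float64(255.4), np.float64(156.1)), (np.float64(297.4), np.float64(156.0))], [(np.float64(257.0), np.float64(188.8)), (np.float64(296.2), np.float64(188.8))], [(np.float64(257.6), np.float64(223.2)), (np.float64(295.7), np.float64(223.2))]]
w1 -y up [[(np.float64(256.3), np.float64(152.9)), (np.float64(296.7), np.float64(152.9))], [(np.float64(257.0), np.float64(188.8)), (np.float64(296.2), np.float64(188.8))], [(np.float64(256.8), np.float64(226.5)), (np.float64(296.4), np.float64(226.5))]]
w1 collar far/near [(np.float64(276.5), np.float64(148.5)), (np.float64(276.7), np.float64(223.8))]
w2 +y up [[(np.float64(258.4), np.float64(190.6)), (np.float64(299.9), np.float64(190.6))], [(np.float64(259.7), np.float64(220.6)), (np.float64(298.4), np.float64(220.7))], [(np.float64(260.1), np.float64(253.8)), (np.float64(297.9), np.float64(253.9))]]
w2 -y up [[(np.float64(259.2), np.float64(186.2)), (np.float64(299.1), np.float64(186.3))], [(np.float64(259.7), np.float64(220.6)), (np.float64(298.4), np.float64(220.7))], [(np.float64(259.5), np.float64(258.2)), (np.float64(298.6), np.float64(258.3))]]
w2 collar far/near [(np.float64(279.1), np.float64(181.3)), (np.float64(279.0), np.float64(253.8))]
scene +y up [[(np.float64(224.3), np.float64(185.2)), (np.float64(234.4), np.float64(179.9))], [(np.float64(231.8), np.float64(194.2)), (np.float64(241.8), np.float64(188.6))], [(np.float64(239.2), np.float64(199.4)), (np.float64(249.3), np.float64(193.7))]]
scene -y up [[(np.float64(224.5), np.float64(188.6)), (np.float64(234.6), np.float64(183.2))], [(np.float64(231.8), np.float64(194.2)), (np.float64(241.8), np.float64(188.6))], [(np.float64(238.6), np.float64(195.7)), (np.float64(248.8), np.float64(190.0))]]
scene collar far/near [(np.float64(229.1), np.float64(187.3)), (np.float64(245.1), np.float64(199.0))]
```

View pics/c4.png

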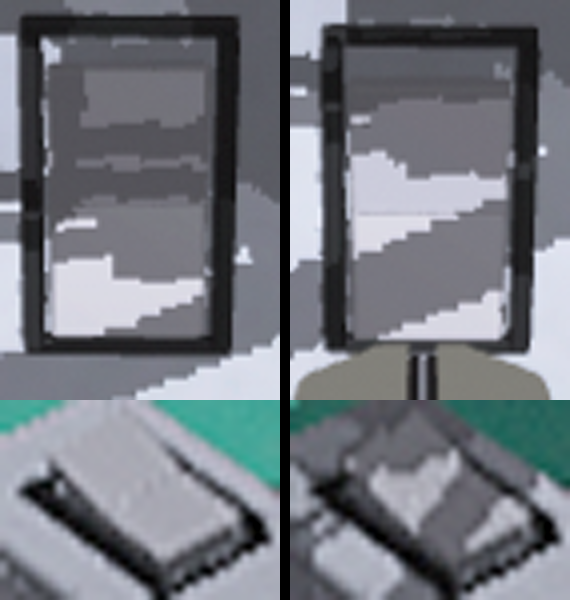

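```bash
python3 - <<'E'
from h import *
o=robot.get_obs(); p=np.array(o['tcp_pos']); print(p,o['gripper_width'])
cs=cam('scene'); im=cv2.imread('pics/full_s2.png'); u,v=pr(cs,p); print(u,v)
x0,y0=int(u)-70,int(v)-65; S=5
a=cv2.resize(im[y0:y0+110,x0:x0+140],None,fx=S,fy=S,interpolation=cv2.INTER_CUBIC)
for dz,col in((0,(0,0,255)),(-.011,(0,255,255)),(.025,(255,0,255))):
    q=pr(cs,p+[0,0,dz]); cv2.circle(a,(int((q[0]-x0)*S),int((q[1]-y0)*S)),4,col,-1)
cv2.imwrite('pics/c5.png',a)
E
```

```text
[0.58376388 0.24337367 0.18367617] 0.0005669258185661322
227.00313277555787 148.59552766543186
```

View pics/c5.png

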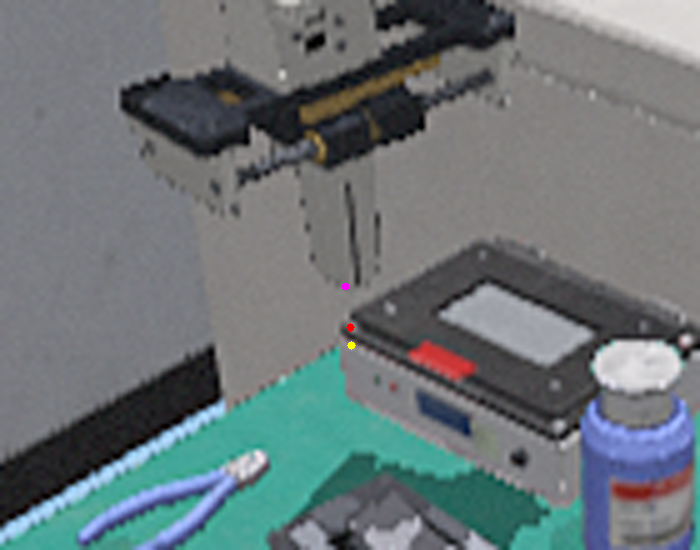

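Both cameras show the real fingertips about 25 mm behind (above) the reported TCP, not 11 mm ahead. That explains the missing contact, and the rocker hasn't moved. I'll use tip z ≈ TCP z + 0.025. The gripper body will then sit lower, so I'll check clearance to the pump bottle first.

```bash
python3 - <<'E'
from h import *
o1=dict(tcp_pos=np.array([.5825386,.21408188,.18836899]),tool_rot=[2.1e-4,.747849,.663867,-1.436e-3]); c1=cam('wrist',o1)
print('pump',pt(c1,650/1.4,365/1.4,.128),pt(cam('top'),329/1.4,212/1.4,.128),pt(cam('scene'),398/1.4,220/1.4,.128))
# tip height fit from scene crop: tip at px
cs=cam('scene');p=np.array(robot.get_obs()['tcp_pos'])
for dz in(.02,.025,.03): print(dz,pr(cs,p+[0,0,dz]))
E
```

```text
pump [0.71793087 0.16373038 0.128     ] [0.7228766  0.16249485 0.128     ] [0.71287616 0.15464973 0.128     ]
0.02 (np.float64(226.29538694668588), np.float64(142.0428428770062))
0.025 (np.float64(226.11570622177504), np.float64(140.3792637997929))
0.03 (np.float64(225.93490729581583), np.float64(138.7053318265239))
```

Call:
arm_command([
  [[0, 0, 40], [0, 0, 0], 0],
  [[0, 0, 80], [0, 0, 0], 0],
  [[0, 0, 115], [0, 0, 0], 0],
  [[0, 0, 130], [0, 0, 0], 0],
  [[0, 0, 136], [0, 0, 0], 0],
  [[0, 0, 140], [0, 0, 0], 0],
  [[0, 0, 143], [0, 0, 0], 0],
  [[0, 0, 146], [0, 0, 0], 0],
  [[0, 0, 148], [0, 0, 0], 0],
  [[0, 0, 149], [0, 0, 0], 0],
])

```text
time_s: 6.5
tcp_pos: [0.584, 0.2437, 0.0353]
tool_rot: [-0.0, 0.747, 0.665, -0.001]
contact_force: [0.8, 2.5, 3.4]
gripper_width: 0.0005
```

Contact now (3.4 N), so the rocker is moving. Continuing.

Call:
arm_command([
  [[0, 0, 1], [0, 0, 0], 0],
  [[0, 0, 2], [0, 0, 0], 0],
  [[0, 0, 3], [0, 0, 0], 0],
  [[0, 0, 4], [0, 0, 0], 0],
  [[0, 0, 4.5], [0, 0, 0], 0],
  [[0, 0, 5], [0, 0, 0], 0],
  [[0, 0, 5], [0, 0, 0], 0],
  [[0, 0, 5], [0, 0, 0], 0],
  [[0, 0, 5], [0, 0, 0], 0],
  [[0, 0, 5], [0, 0, 0], 0],
])

```text
time_s: 7.75
tcp_pos: [0.5839, 0.2436, 0.0302]
tool_rot: [-0.0, 0.747, 0.665, -0.001]
contact_force: [1.4, 0.9, 0.2]
gripper_width: 0.0002
```

Call:
arm_command([
  [[0, 0, 0.5], [0, 0, 0], 0],
  [[0, 0, 1], [0, 0, 0], 0],
  [[0, 0, 1.5], [0, 0, 0], 0],
  [[0, 0, 2], [0, 0, 0], 0],
  [[0, 0, 2.5], [0, 0, 0], 0],
  [[0, 0, 3], [0, 0, 0], 0],
  [[0, 0, 3], [0, 0, 0], 0],
  [[0, 0, 3], [0, 0, 0], 0],
  [[0, 0, 3], [0, 0, 0], 0],
  [[0, 0, 3], [0, 0, 0], 0],
])

```text
time_s: 9.0
tcp_pos: [0.584, 0.2436, 0.0273]
tool_rot: [-0.0, 0.747, 0.665, -0.001]
contact_force: [0.5, 3.2, 3.6]
gripper_width: 0.0004
```

Call:
arm_command([
  [[0, 0, 0.5], [0, 0, 0], 0],
  [[0, 0, 1], [0, 0, 0], 0],
  [[0, 0, 1.5], [0, 0, 0], 0],
  [[0, 0, 2], [0, 0, 0], 0],
  [[0, 0, 2.5], [0, 0, 0], 0],
  [[0, 0, 3], [0, 0, 0], 0],
  [[0, 0, 3], [0, 0, 0], 0],
  [[0, 0, 3], [0, 0, 0], 0],
  [[0, 0, 3], [0, 0, 0], 0],
  [[0, 0, 3], [0, 0, 0], 0],
])

```text
time_s: 10.25
tcp_pos: [0.5843, 0.2437, 0.0266]
tool_rot: [0.0, 0.747, 0.665, -0.0]
contact_force: [-7.9, 0.9, 20.1]
gripper_width: 0.0008
```

Hard stop (20 N). That puts the tip about 28 mm above the TCP reading. I'll lift and check.

Call:
arm_command([
  [[0, 0, -10], [0, 0, 0], 0],
  [[0, 0, -40], [0, 0, 0], 0],
  [[0, 0, -80], [0, 0, 0], 0],
  [[0, 0, -120], [0, 0, 0], 0],
  [[0, 0, -150], [0, 0, 0], 0],
  [[0, 0, -157], [0, 0, 0], 0],
  [[0, 0, -157], [0, 0, 0], 0],
  [[0, 0, -157], [0, 0, 0], 0],
  [[0, 0, -157], [0, 0, 0], 0],
  [[0, 0, -157], [0, 0, 0], 0],
])

```text
time_s: 11.5
tcp_pos: [0.5839, 0.2437, 0.1827]
tool_rot: [-0.0, 0.747, 0.665, -0.001]
contact_force: [0.3, -0.0, 0.9]
gripper_width: 0.0004
```

```bash
python3 - <<'E'
from h import *
o=snap('wrist','w3.png'); snap('scene','s3.png'); print(o['tcp_pos'],o['contact_force'])
z=lambda i,s:cv2.resize(i,None,fx=s,fy=s,interpolation=cv2.INTER_CUBIC)
cv=np.zeros((600,570,3),np.uint8)
for k,n in enumerate('23'):
    cv[:400,290*k:290*k+280]=z(cv2.imread(f'pics/full_w{n}.png')[170:270,245:315],4)
    cv[400:,290*k:290*k+280]=z(cv2.imread(f'pics/full_s{n}.png')[180:205,220:255],8)
cv2.imwrite('pics/c6.png',cv)
E
```

```text
[0.58392897 0.24371473 0.18268393] [ 0.26254709 -0.02083683  0.89664248]
```

View pics/c6.png

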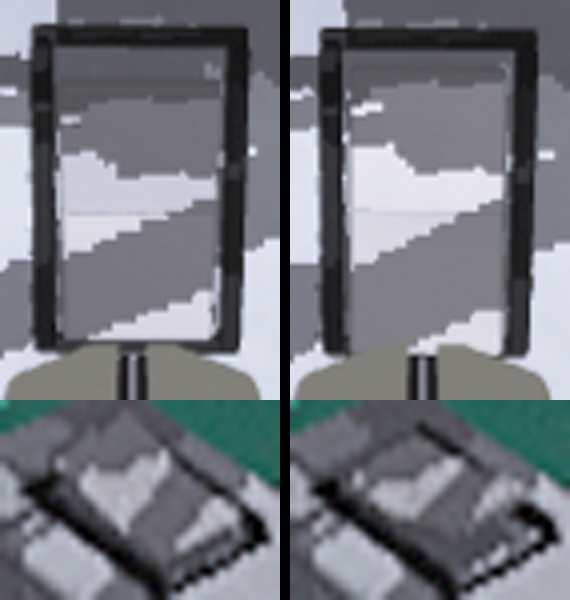

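The rocker's +y edge moved by about 4.5 px, as predicted for fully tipped, and the scene view agrees. Next I'll go above the key.

Call:
arm_command([
  [[-50, -4, 0], [0, 0, 0], 0],
  [[-105, -8, 0], [0, 0, 0], 0],
  [[-160, -12, 0], [0, 0, 0], 0],
  [[-215, -16, 0], [0, 0, 0], 0],
  [[-270, -20, 0], [0, 0, 0], 0],
  [[-325, -24, 10], [0, 0, 0], 0],
  [[-380, -28, 20], [0, 0, 0], 0],
  [[-430, -32, 30], [0, 0, 0], 0],
  [[-468, -35, 40], [0, 0, 0], 0],
  [[-468, -35, 40], [0, 0, 0], 0],
])

```text
time_s: 12.85
tcp_pos: [0.4936, -0.2191, 0.1428]
tool_rot: [-0.001, 0.748, 0.663, -0.001]
contact_force: [0.2, 0.8, 0.8]
gripper_width: 0.0003
```

```bash
python3 - <<'E'
from h import *
o=snap('wrist','w4.png',None,1.4); print(o['tcp_pos'],o['tool_rot'],o['contact_force'])
E
```

```text
[ 0.49363973 -0.21907378  0.14280241] [-6.06373056e-04  7.48314956e-01  6.63342282e-01 -1.17287299e-03] [0.21883421 0.82153285 0.78611501]
```

View pics/w4.png

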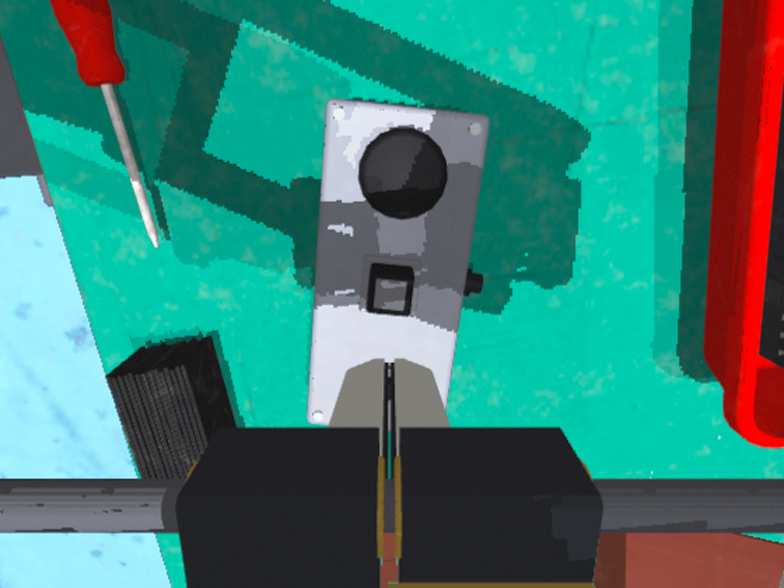

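```bash
python3 - <<'E'
from h import *
o=robot.get_obs(); c=cam('wrist',o)
for n,u,v,z in(('key inset',392,294,.066),('key blk',391,289,.066),('mush',403,171,.07),('kL',369,290,.066),('kR',413,290,.066)):
    print(n,np.round(pt(c,u/1.4,v/1.4,z),4))
k=np.array([.494,-.217,.066])
for dz in(.066,.048): print([tuple(np.round(np.array(pr(c,[.494+.0122*a*1-.0*b,-.217+.0122*b,dz]))*1.4)) for a in(-1,1) for b in(-1,1)])
E
```

```text
key inset [ 0.4957 -0.2167  0.066 ]
key blk [ 0.4955 -0.2138  0.066 ]
mush [ 0.509  -0.1516  0.07  ]
kL [ 0.4834 -0.2129  0.066 ]
kR [ 0.5074 -0.2158  0.066 ]
[(np.float64(370.0), np.float64(318.0)), (np.float64(364.0), np.float64(276.0)), (np.float64(413.0), np.float64(313.0)), (np.float64(409.0), np.float64(271.0))]
[(np.float64(371.0), np.float64(308.0)), (np.float64(366.0), np.float64(268.0)), (np.float64(412.0), np.float64(303.0)), (np.float64(408.0), np.float64(263.0))]
```

Call:
arm_command([
  [[3, 2, 30], [0, 0, 0], 0],
  [[3, 2, 60], [0, 0, 0], 0],
  [[3, 2, 85], [0, 0, 0], 0],
  [[3, 2, 98], [0, 0, 0], 0],
  [[3, 2, 103], [0, 0, 0], 0],
  [[3, 2, 106], [0, 0, 0], 0],
  [[3, 2, 109], [0, 0, 0], 0],
  [[3, 2, 111], [0, 0, 0], 0],
  [[3, 2, 113], [0, 0, 0], 0],
  [[3, 2, 114], [0, 0, 0], 0],
])

```text
time_s: 14.15
tcp_pos: [0.4971, -0.2153, 0.0298]
tool_rot: [0.0, 0.748, 0.664, -0.0]
contact_force: [2.0, -0.3, 1.7]
gripper_width: 0.0004
```

Call:
arm_command([
  [[0, 0, 1], [0, 0, 0], 0],
  [[0, 0, 1.5], [0, 0, 0], 0],
  [[0, 0, 2], [0, 0, 0], 0],
  [[0, 0, 2.5], [0, 0, 0], 0],
  [[0, 0, 3], [0, 0, 0], 0],
  [[0, 0, 3.5], [0, 0, 0], 0],
  [[0, 0, 4], [0, 0, 0], 0],
  [[0, 0, 4], [0, 0, 0], 0],
  [[0, 0, 4], [0, 0, 0], 0],
  [[0, 0, 4], [0, 0, 0], 0],
])

```text
time_s: 15.4
tcp_pos: [0.4973, -0.2154, 0.0275]
tool_rot: [0.0, 0.748, 0.664, -0.0]
contact_force: [-4.7, 4.4, 18.4]
gripper_width: 0.0006
```

The key's hard stop is at tip height 0.056, matching the stated value. Next I'll move above the mushroom (hover only) and check the key.

Call:
arm_command([
  [[0, 0, -15], [0, 0, 0], 0],
  [[0, 0, -45], [0, 0, 0], 0],
  [[0, 0, -70], [0, 0, 0], 0],
  [[20, 1, -70], [0, 0, 0], 0],
  [[45, 3, -70], [0, 0, 0], 0],
  [[64, 4, -70], [0, 0, 0], 0],
  [[64, 4, -70], [0, 0, 0], 0],
  [[64, 4, -70], [0, 0, 0], 0],
  [[64, 4, -70], [0, 0, 0], 0],
  [[64, 4, -70], [0, 0, 0], 0],
])

```text
time_s: 16.65
tcp_pos: [0.5088, -0.1528, 0.0974]
tool_rot: [0.0, 0.748, 0.663, -0.001]
contact_force: [-0.4, 0.2, 0.6]
gripper_width: 0.0005
```

```bash
python3 - <<'E'
from h import *
o=snap('scene','s4.png'); print(o['tcp_pos'],o['contact_force'])
z=lambda i:cv2.resize(i[260:350,305:405],None,fx=4,fy=4,interpolation=cv2.INTER_CUBIC)
cv2.imwrite('pics/c7.png',np.hstack([z(cv2.imread('pics/full_s1.png')),z(cv2.imread('pics/full_s4.png'))]))
E
```

```text
[ 0.50876362 -0.15281026  0.0973864 ] [-0.39352352  0.19501226  0.62809761]
```

View pics/c7.png

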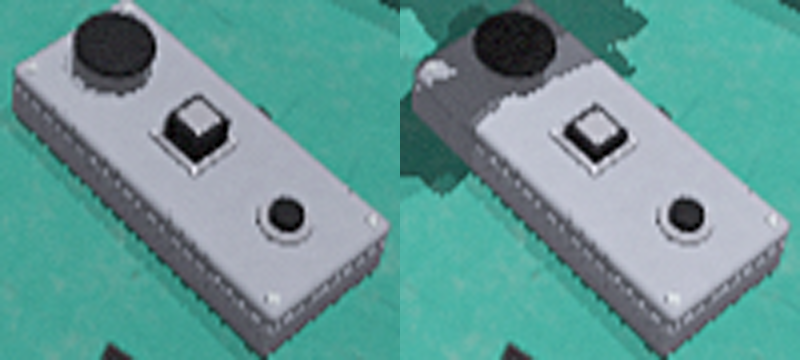

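The key is clearly lowered and the box hasn't moved. Pressing the mushroom.

Call:
arm_command([
  [[0, 1, 25], [0, 0, 0], 0],
  [[0, 1, 45], [0, 0, 0], 0],
  [[0, 1, 53], [0, 0, 0], 0],
  [[0, 1, 56], [0, 0, 0], 0],
  [[0, 1, 58], [0, 0, 0], 0],
  [[0, 1, 60], [0, 0, 0], 0],
  [[0, 1, 62], [0, 0, 0], 0],
  [[0, 1, 64], [0, 0, 0], 0],
  [[0, 1, 65], [0, 0, 0], 0],
  [[0, 1, 66], [0, 0, 0], 0],
])

```text
time_s: 17.95
tcp_pos: [0.5102, -0.1532, 0.0319]
tool_rot: [0.001, 0.748, 0.664, -0.0]
contact_force: [-1.7, -0.4, 5.0]
gripper_width: 0.0006
```

Call:
arm_command([
  [[0, 0, 0.5], [0, 0, 0], 0],
  [[0, 0, 1], [0, 0, 0], 0],
  [[0, 0, 1.5], [0, 0, 0], 0],
  [[0, 0, 2], [0, 0, 0], 0],
  [[0, 0, 2.5], [0, 0, 0], 0],
  [[0, 0, 3], [0, 0, 0], 0],
  [[0, 0, 3], [0, 0, 0], 0],
  [[0, 0, 3], [0, 0, 0], 0],
  [[0, 0, 3], [0, 0, 0], 0],
  [[0, 0, 3], [0, 0, 0], 0],
])

```text
time_s: 19.2
tcp_pos: [0.5106, -0.1533, 0.0309]
tool_rot: [0.001, 0.748, 0.664, -0.0]
contact_force: [-10.3, 3.2, 20.5]
gripper_width: 0.0008
```

Hard stop at 20 N with the button fully down. I'll hand in while holding it.

```bash
python3 - <<'E'
from h import *
o=robot.get_obs(); print(o['time_s'],o['tcp_pos'],o['contact_force']); print(robot.close_job())
E
```

```text
19.2 [ 0.5105898  -0.15331457  0.03088107] [-10.27481819   3.18299926  20.5336673 ]
the job is handed in; nothing more can be done
None
```

I tipped the power box's rocker over, pushed the square key in, then pressed the mushroom button down. I handed the job in at 19.2 s with the fingers still holding the button. No verdict was reported.

- **Rocker:** it went to a hard stop at about 20 N. Wrist and scene pictures afterwards showed it tipped, with the edge shift I had predicted.
- **Key:** it stopped hard at about 18 N, at a tip height of about 56 mm. A picture showed it in, with the control box where it had stood and the small button untouched.
- **Mushroom:** it stopped hard at about 20 N, at a tip height of about 59–60 mm. I took no picture after this last press. That reading also showed about 10 N of sideways force.

**Disagreement:** the real fingertips were about 28 mm behind the reported TCP, not 11 mm ahead as stated. My first rocker press therefore stopped short and touched nothing. Two cameras showed the error, the rocker's hard stop set the final figure, and I corrected for it in every later move.

I did not check the jar, bottles and cutters again at the end. Every travel move passed above them.

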